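# Put the cupping pump away in its foam-lined case

### The arm

A 6-joint arm with a two-finger parallel gripper is mounted at the origin on the work surface. World frame = base frame: x ahead of the robot, y to its left, z up, the work surface at z = 0. Lengths are in m, angles in rad, forces in N, time in s.
With the tool pointing down it reaches from about 0.4 to 0.925 m from the base axis. Payload 3.4 kg.
Tool frame: the origin (TCP) lies on the centre line of the jaws, within the pads' length; the fingertips stand 8 mm ahead of it and the grasp point (between the pads) lies 11 mm behind it; z points along the fingers, x is the direction in which the jaws open and shut, and the axes are right-handed (so a half turn about z gives the same grasp; the last joint's range is limited). The gripper opens to 85 mm and grips with 20 to 120 N. Pads are 22 mm wide; open, the fingers measure 114 mm over their backs; the gripper's body (76 mm by 85 mm) begins 54 mm behind the grasp point. The pads swing forward as they close: fully open they stand 13 mm farther back than shut.
Start: joints at [-1.415, 0.307, 1.506, -0, 1.328, -0.073], TCP at [0.131, -0.56, 0.239] pointing down, gripper open.
Joint ranges: [-3.12, 3.12], [-1.05, 2.28], [0.14, 2.33], [-1.42, 4.57], [0.1, 2.73], [-2.68, 2.68]. Speed limits (rad/s): [2.57, 2.57, 3.14, 3.14, 3.14, 3.14].

### API

Orientations are given as a 3x3 rotation matrix whose columns are the frame's x, y, z axes.
In Python, from workcell import bot gives the robot as it stands. The module is installed in compiled form; this text tells all that it offers.
- The arm moves only by the shell command python3 -m jog 'ROWS' [FORCE]. ROWS is JSON, a list that holds one entry, the list of rows, each a list of 5 numbers: the opening, from 0 (shut) to 1 (fully open), then the shift along the tool's x, y, z in units of 60 mm (1.0 is 60 mm), then the turn about the tool's z in units of 8 degrees (1.0 is 8 degrees). A call has 1 to 12 rows; each row shifts and turns the commanded pose from where the row before left it, along the tool's axes as they then stand; what a row does not reach is not made up. A row lasts 1/8 s, in which the tool goes at most 62.5 mm and 10.7 degrees, less where a joint would pass 70% of its speed; a pose out of reach is approached as far as the arm can. A call is refused whole if a number of a shift passes 1 or a number of a turn 1, either way. A call with a gripper value outside its range is refused whole. The fingers move at their own pace and stop on an object; FORCE is the grip in N (left out, the last holds). Time passes only in rows, so rows that do not move let the fingers close. It gives the time, the measured TCP pose, the force and the opening at its end, in the units of the state.
- bot.observe(): the state, without advancing time (a new reading comes with each control period).
- bot.read_camera(name): name is "scene" or "top" or "wrist"; returns the picture (480x640x3 uint8, red, green, blue); there is no depth.
- bot.calibration(name): a dict with "camera_matrix" (3x3 intrinsics, pixels), "camera_from_world" (4x4, takes a point from world to camera coordinates); the wrist camera has in their place "T_tool_cam" (4x4, takes a point from camera to tool coordinates, whose origin is the TCP and whose axes are the tool frame's). Camera axes: x right, y down, z forward; pixel columns grow to the right and rows downward; lengths in m; the calibration is good to about 2 mm. A picture is of the moment at which its call begins: read the wrist's pose just before it. calibration takes no time and is no camera call.
- bot.job_done(): hands the job in, once; it reports no verdict.
The state is a dict: "t": time; "q": joint angles; "joint_vel": joint speeds; "effort": joint torques, N m; "tool_pos": TCP position; "orientation": TCP orientation; "contact_force": force on the tool from outside, world axes, zero at the start; "moment": the same for the moment, N m; "finger_gap": finger opening in m.
Only numpy, scipy, OpenCV 4.12 (cv2) and the standard library are available. Lean on these libraries where they do the work, as an engineer would, in place of code of your own. Each camera call takes 0.05 s, during which the arm holds its last target.

### The job

Put the cupping pump, the ivory pistol-shaped thing lying on the counter, away in the open case: lay it in the foam cutout of its own shape and press nozzle end, heel and grip down by turns until it lies level on the pad at the bottom, which lies a little higher or lower from case to case. Then bear down on the middle of it for half a second, about 20 N, so that it sits firmly on the pad, but do not ram it (50 N would crack it); let go, and leave the bottle and the jar where they stand.

Things in the scene. Friction and masses are not known exactly. Their poses are not given: they have to be found in the camera images.
- pump_mid (a point): Centre of the barrel of the loose ivory pump (0.13-0.25 kg), half-way up. The pump lies on its side, flat, 30 mm thick all over. Axes: x along the barrel to the nozzle, z up. Barrel: x -60 to +60, y -15 to +15 mm. Nozzle: 14 mm rod, x +60 to +85. Grip: a bar x -46 to -20 mm, reaching out to y = -85 mm. A thin trigger strip (x -18 to -6) runs before the grip.
- pump_front (a point): Point on the top face of the pump's barrel near the nozzle: 45 mm forward (+x) of pump_mid and 15 mm above it. Axes as pump_mid.
- pump_heel (a point): Point on the top face of the barrel near its rear end: 45 mm behind (-x) pump_mid and 15 mm above it. Axes as pump_mid.
- pump_butt (a point): Point on the top face of the pump's grip near its end: x -33 mm, y -70 mm from pump_mid and 15 mm above it. Axes as pump_mid.
- case: Fixed grey case, 240 (x) by 250 (y) mm, rim 50 mm high, filled with charcoal foam whose top is 48 mm above the counter. Origin: centre of its underside. Its open lid lies flat beyond its +x side (20 mm high, 225 mm long). Three clear cups stand 9 mm above the foam in a row along x at y +87 mm (42 mm across).
- well: The bottom of the cutout, fixed in the case: origin and axes as the case's. It carries a hard grey pad of the pump's outline, on which the pump comes to lie. The pad's level is not given: its top is somewhere between 17 and 30 mm above the counter, so the pump's top ends up anywhere from 1 mm below to 12 mm above the foam. The pad does not yield: feel for it.
- nest (a point): The cutout: point at the level of the foam's top over which pump_mid belongs; 12 mm to -x and 12 mm to +y of the case's centre. Axes as the case's and as the pump's when home (nozzle to +x, grip to -y). The cutout is the pump's outline with 4 mm play all round, 18 to 31 mm deep down to the pad.
- nest_front (a point): Where pump_front belongs, foam-top level: 45 mm to +x of nest. Six sprung foam lips narrow the cutout: both sides of the barrel at x +40, both sides of the grip at y -65, the grip's end, and the barrel's +y side at x -33 mm (from nest). Their top 12 mm slope as a lead-in; below they are 1.5 mm a side too tight. Laid in loosely, the pump stops about 10 mm down.
- nest_butt (a point): Where pump_butt belongs, foam-top level: x -33, y -70 mm from nest. Driving one end of the pump past the lips takes about 4 to 10 N there (the whole pump 8 to 16 N); the other ends may stay up or rise, and friction holds the pump where it is left. The force needed rises steeply once it meets the pad.
- sanitiser: Bystander, loose: hand-gel bottle, upright, 56 mm diameter, 150 mm high; origin at the centre of its underside
- jar: Bystander, loose: squat amber jar with a white lid, upright, 68 mm diameter, 85 mm high; origin at the centre of its underside
Mind the look-alikes: they are no part of the job. Leave any orange look-alike of the part that bears pump_mid alone.

How it is judged:
On the way:
1. the pump, in its cutout and level (within 0.05 rad), is pressed onto the pad at the bottom with more than 10 N for 0.3 s (contact force between pump and well above 10 N and angle between pump_mid's own z axis and vertical below 0.05 rad and horizontal distance between pump_mid and nest below 0.007 m and horizontal distance between pump_front and nest_front below 0.008 m and horizontal distance between pump_butt and nest_butt below 0.008 m), for 0.3 s.
At the end, for the whole second after the job is handed in: The pump lies in its cutout, level within 0.05 rad, its top face at the nozzle end, the heel and the end of the grip no more than 14.5 mm above the foam's top (nor 5 mm below), within 7 mm sideways of its place (8 mm at the nozzle end and the grip), at rest (z of pump_front in the frame of nest between -0.005 and 0.0145 m and z of pump_heel in the frame of nest between -0.005 and 0.0145 m and z of pump_butt in the frame of nest between -0.005 and 0.0145 m and angle between pump_mid's own z axis and vertical below 0.05 rad and horizontal distance between pump_mid and nest below 0.007 m and horizontal distance between pump_front and nest_front below 0.008 m and horizontal distance between pump_butt and nest_butt below 0.008 m and linear speed of pump below 0.01 m/s); the robot touches nothing.
It fails at once if the sanitiser is shoved more than 25 mm or knocked over (distance of sanitiser from where it was at the start of the episode above 0.025 m or angle between sanitiser's own z axis and vertical above 0.5 rad).
It fails at once if the jar is shoved more than 25 mm or knocked over (distance of jar from where it was at the start of the episode above 0.025 m or angle between jar's own z axis and vertical above 0.5 rad).
It fails at once if the pump is rammed onto the pad at the bottom with more than 60 N (contact force between pump and well above 60 N).
It also fails if it takes over 72 s, if anything falls off the work surface, if the arm or the gripper's body presses on something with over 40 N, if the wrist force passes 120 N, or if a joint passes its speed limit or range.

## Working session

There is one attempt and no reset: what is moved stays moved. The work goes in short steps, Python scripts to look and compute and a shell command to move; the robot and the scene stay as the last step left them, time stands still between calls to the robot, and variables do not carry over. Pictures are saved under pics/ and viewed, and the job is handed in when it is done.

```bash
mkdir -p pics
python3 - <<'E'
from workcell import bot
import cv2
for n in("top","scene"):
    im=bot.read_camera(n); cv2.imwrite(f"pics/{n}0.png",im[:,:,::-1])
    c=bot.calibration(n); print(n,c["camera_matrix"],c["camera_from_world"])
print(bot.calibration("wrist")); print(bot.observe())
E
```

```text
top [[528.33099583   0.         324.51678168]
 [  0.         528.33099583 241.58276758]
 [  0.           0.           1.        ]] [[-0.00643424 -0.99993118 -0.00980972  0.02282788]
 [-0.99589034  0.00729385 -0.09027307  0.57891743]
 [ 0.09033841  0.00918857 -0.99586874  1.2434151 ]
 [ 0.          0.          0.          1.        ]]
scene [[441.43535422   0.         313.75577136]
 [  0.         441.43535422 239.87727732]
 [  0.           0.           1.        ]] [[-0.29049338  0.95677163 -0.01419996  0.16840059]
 [ 0.70979554  0.20550723 -0.67376336 -0.34462328]
 [-0.64171948 -0.20580286 -0.73881073  1.46628382]
 [ 0.          0.          0.          1.        ]]
{'camera_matrix': array([[376.6907554 ,   0.        , 318.57080788],
       [  0.        , 376.6907554 , 233.76980237],
       [  0.        ,   0.        ,   1.        ]]), 'T_tool_cam': array([[ 9.99999407e-01, -1.05733051e-03,  2.60661579e-04,
        -3.21129057e-04],
       [ 9.20708645e-04,  9.48718298e-01,  3.16121405e-01,
        -8.02475036e-02],
       [-5.81539216e-04, -3.16120978e-01,  9.48718709e-01,
        -1
[... 186 characters left out ...]
97e-05,
        1.32839715e+00, -7.35058971e-02]), 'joint_vel': array([-0.00012323, -0.00114825, -0.00342521, -0.00223129, -0.00107087,
       -0.00060118]), 'effort': array([ 7.55401561e-05, -4.58527708e+01, -2.52608281e+01, -1.91307349e-04,
        5.54040656e-03, -1.31279926e-06]), 'tool_pos': array([ 0.13083648, -0.55929298,  0.23848794]), 'orientation': array([[ 2.27762410e-01, -9.73716693e-01, -2.92987311e-04],
       [-9.73715049e-01, -2.27762565e-01,  1.79344087e-03],
       [-1.81303486e-03, -1.23192263e-04, -9.99998349e-01]]), 'contact_force': array([ 0.34345443, -0.12778116, -0.45854974]), 'moment': array([-0.03517087,  0.00585932, -0.01452966]), 'finger_gap': 0.08496138386019726}
```

View pics/top0.png

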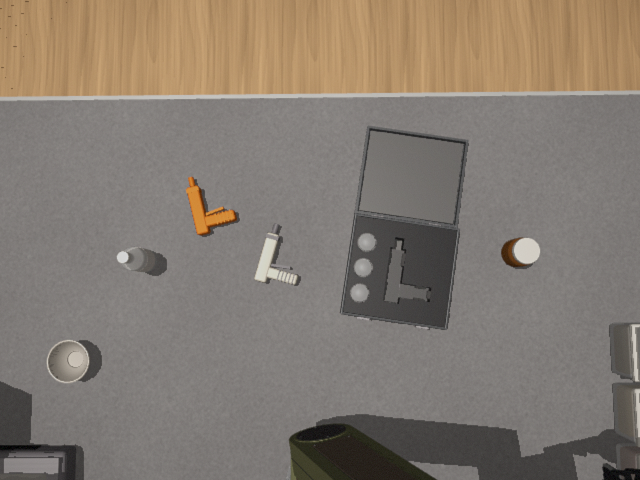

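View pics/scene0.png

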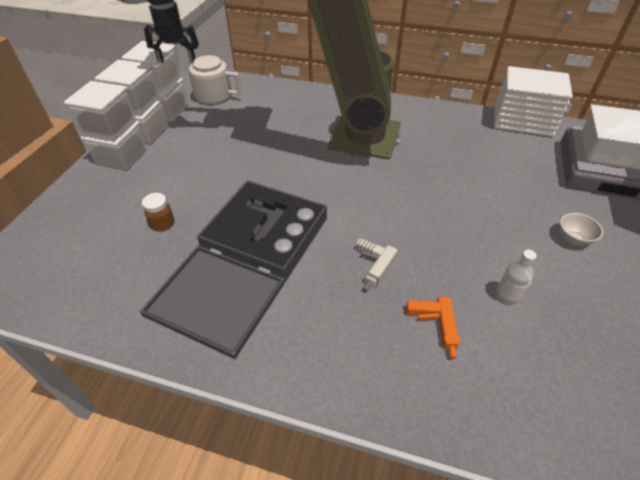

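In the top view there are two candidates: ivory at (270,258) and orange at (205,210). The ivory one fits the description. I'll confirm it in a crop and measure.

```bash
cat > h.py <<'E'
import numpy as np, cv2
from workcell import bot
def ray(name,uv,z,st=None):
    c=bot.calibration(name);K=c["camera_matrix"]
    if "camera_from_world" in c: T=np.linalg.inv(c["camera_from_world"])
    else:
        W=np.eye(4);W[:3,:3]=st["orientation"];W[:3,3]=st["tool_pos"];T=W@c["T_tool_cam"]
    uv=np.atleast_2d(np.array(uv,float)); d=np.c_[(uv-K[:2,2])/[K[0,0],K[1,1]],np.ones(len(uv))]@T[:3,:3].T
    o=T[:3,3]; return (o+d*((z-o[2])/d[:,2])[:,None])
E
python3 - <<'E'
from h import *
im=cv2.imread("pics/top0.png")
a=cv2.resize(im[215:295,240:310],None,fx=6,fy=6,interpolation=cv2.INTER_NEAREST)
b=cv2.resize(im[200:340,330:470],None,fx=4,fy=4,interpolation=cv2.INTER_NEAREST)
h=max(a.shape[0],b.shape[0]);o=np.zeros((h,a.shape[1]+b.shape[1],3),np.uint8)
o[:a.shape[0],:a.shape[1]]=a;o[:b.shape[0],a.shape[1]:]=b
o=cv2.resize(o,None,fx=0.8,fy=0.8);cv2.imwrite("pics/crop0.png",o);print(o.shape)
hsv=cv2.cvtColor(im,cv2.COLOR_BGR2HSV)
m=((im.min(2)>135)).astype(np.uint8); m[:, :240]=0;m[:,310:]=0;m[:220]=0;m[300:]=0
n,l,s,c=cv2.connectedComponentsWithStats(m);print(s,c)
# case outer corners
for u in [(340,314),(447,329),(459,228),(354,212)]: print(u,ray("top",u,0.05))
E
```

```text
(448, 784, 3)
[[     0      0    640    480 306317]
 [   275    226      1      2      2]
 [   254    233     43     51    850]
 [   272    264     18      4     31]] [[319.63884146 239.43196427]
 [275.         226.5       ]
 [270.98705882 263.08705882]
 [280.64516129 265.87096774]]
(340, 314) [[ 0.40732818 -0.01633873  0.05      ]]
(447, 329) [[ 0.37135918 -0.26400312  0.05      ]]
(459, 228) [[ 0.60674405 -0.29866929  0.05      ]]
(354, 212) [[ 0.64676412 -0.05167102  0.05      ]]
```

View pics/crop0.png

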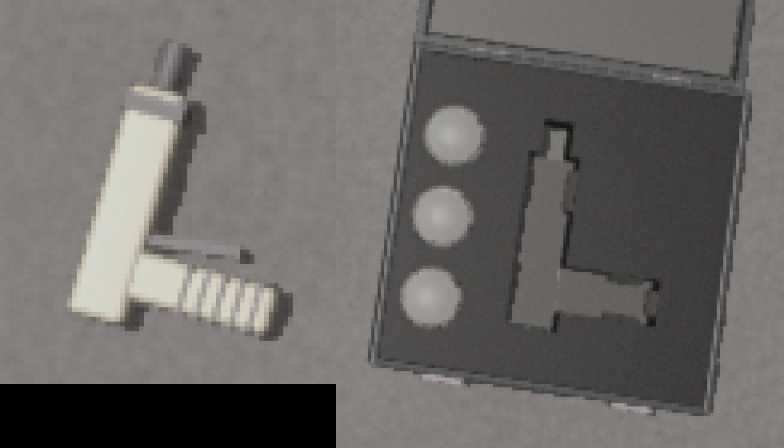

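```bash
cat >> h.py <<'E'
def move(tgt,yawx=None):
    """units to shift in present tool axes to TCP target; yawx: wanted world angle (deg) of tool x"""
    st=bot.observe();R=st["orientation"];d=R.T@(np.array(tgt)-st["tool_pos"])/0.06
    a=np.degrees(np.arctan2(R[1,0],R[0,0]));print("shift units",d.round(3),"toolx ang",a.round(2),"turn units",None if yawx is None else round((a-yawx)/8,3))
E
python3 - <<'E'
from h import *
f=lambda x,y:(240+x/4.8,215+y/4.8)
P={k:ray("top",f(*v),.03)[0] for k,v in dict(rl=(70,306),rr=(124,318),fl=(130,86),fr=(186,96)).items()}
for k in P:print(k,P[k].round(4))
a=(P['fl']+P['fr'])/2;b=(P['rl']+P['rr'])/2;d=a-b
print((a+b)/2,np.linalg.norm(d),np.degrees(np.arctan2(d[1],d[0])))
m=(a+b)/2
yaw=np.arctan2(d[1],d[0])
# view pose so that camera sees it: cam looks 0.045 along tool +y
move([m[0],m[1]+.0,.24],np.degrees(yaw)-90)
E
```

```text
rl [0.491  0.1861 0.03  ]
rr [0.4849 0.1592 0.03  ]
fl [0.6006 0.1567 0.03  ]
fr [0.5954 0.1286 0.03  ]
[0.542966   0.15765318 0.03      ] 0.11413469266531058 -15.267581867009984
shift units [-1.0071e+01 -9.4100e+00 -6.0000e-03] toolx ang -76.83 turn units 3.554
```

```bash
python3 -m jog '[[[1,-0.3,-0.75,0,0],[1,-0.3,-0.75,0,0],[1,-0.3,-0.75,0,0],[1,-0.3,-0.75,0,0],[1,-0.3,-0.75,0,0],[1,-0.3,-0.75,0,0],[1,-0.3,-0.75,0,0],[1,-0.3,-0.75,0,0],[1,-0.7,-0.3,0,0],[1,-0.7,-0.3,0,0],[1,-0.7,-0.3,0,0],[1,-0.7,-0.3,0,0]]]' 60
python3 - <<'E'
from h import *
move([.543,.1577,.24],-105.3)
E
```

```text
t: 1.6
tool_pos: [0.4804, -0.1561, 0.2389]
orientation: [[0.228, -0.974, -0.001], [-0.974, -0.228, 0.0], [-0.001, 0.001, -1.0]]
contact_force: [0.6, -0.2, 0.3]
finger_gap: 0.0852
shift units [-4.855 -2.207 -0.017] toolx ang -76.84 turn units 3.558
```

```bash
python3 - <<'E'
from h import *
import pickle
st=bot.observe();im=bot.read_camera("wrist")[:,:,::-1];cv2.imwrite("pics/w_case.png",im);pickle.dump(st,open("case.pkl","wb"))
E
python3 -m jog '[[[1,-0.7,-0.32,0,0],[1,-0.7,-0.32,0,0],[1,-0.7,-0.32,0,0],[1,-0.7,-0.32,0,0],[1,-0.7,-0.32,0,0],[1,-0.7,-0.3,0,0],[1,-0.65,-0.3,0,0],[1,0,0,0,1],[1,0,0,0,1],[1,0,0,0,1],[1,0,0,0,0.56],[1,0,0,0,0]]]'
python3 - <<'E'
from h import *
import pickle
st=bot.observe();im=bot.read_camera("wrist")[:,:,::-1];cv2.imwrite("pics/w_pump.png",im);pickle.dump(st,open("pump.pkl","wb"))
E
```

```text
t: 3.15
tool_pos: [0.5425, 0.1555, 0.2389]
orientation: [[-0.263, -0.965, -0.001], [-0.965, 0.263, -0.0], [0.0, 0.001, -1.0]]
contact_force: [-1.1, 0.8, 0.3]
finger_gap: 0.0855
```

View pics/w_case.png

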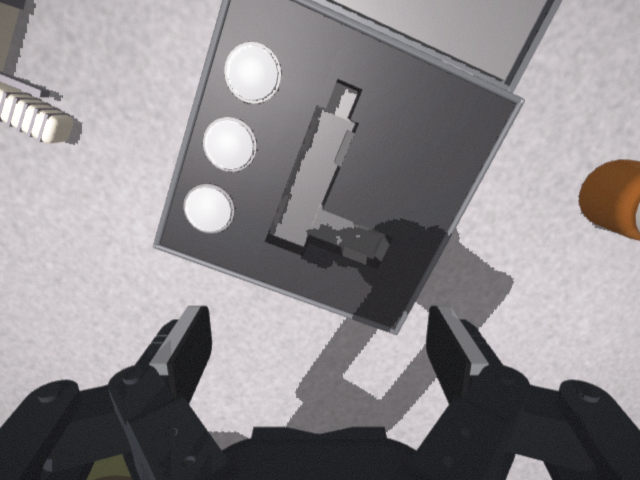

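View pics/w_pump.png

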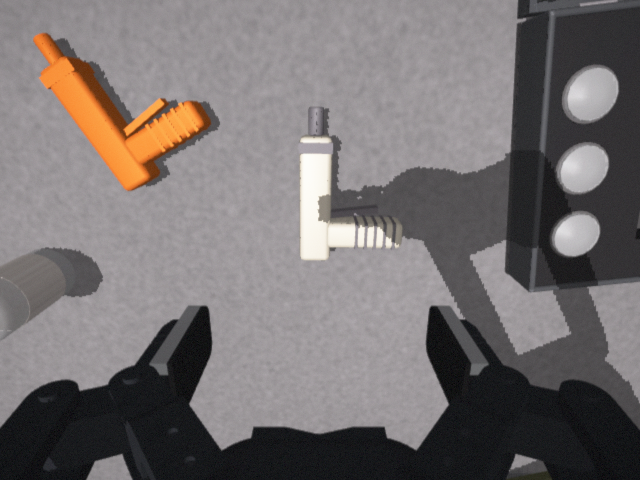

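```bash
python3 - <<'E'
from h import *
import pickle
st=pickle.load(open("pump.pkl","rb"));im=cv2.imread("pics/w_pump.png")
hsv=cv2.cvtColor(im,cv2.COLOR_BGR2HSV)
P=ray("wrist",[(301,259),(328,259),(301.5,138),(331,138),(402,220),(400,247)],.03,st)
print(P.round(4))
g=im[:,:,:].max(2)
# edges along rows
for r in (165,175,230,250): 
    row=im[r,285:345].astype(int).min(1); print(r,row.tolist())
for c in (308,316,322): print(c,im[125:160,c].min(1).tolist(),im[250:270,c].min(1).tolist())
E
python3 - <<'E'
from h import *
import pickle
st=pickle.load(open("case.pkl","rb"));im=cv2.imread("pics/w_case.png")
C=ray("wrist",[(155,246),(398,332),(522,100)],.05,st)[:,:2];print(C)
c=(C[0]+C[2])/2;d=C[2]-C[1];e=C[0]-C[1]
print("center",c,np.linalg.norm(d),np.linalg.norm(e),np.degrees(np.arctan2(d[1],d[0])),np.degrees(np.arctan2(e[1],e[0]))-90)
cv2.imwrite("pics/cutout.png",cv2.resize(im[60:290,240:420],None,fx=3,fy=2.6))
cv2.imwrite("pics/cutout.png",cv2.resize(im[65:285,250:410],None,fx=2.7,fy=2.7,interpolation=cv2.INTER_CUBIC))
E
```

```text
[[0.4888 0.1877 0.03  ]
 [0.4817 0.1621 0.03  ]
 [0.5996 0.1551 0.03  ]
 [0.5927 0.1299 0.03  ]
 [0.5017 0.0842 0.03  ]
 [0.4754 0.0914 0.03  ]]
165 [154, 155, 158, 158, 155, 157, 158, 159, 160, 154, 151, 148, 145, 144, 146, 193, 222, 236, 244, 249, 249, 249, 249, 249, 248, 247, 246, 247, 246, 245, 245, 243, 243, 243, 243, 242, 241, 240, 238, 237, 236, 235, 226, 208, 190, 166, 115, 85, 82, 79, 78, 84, 79, 92, 144, 152, 152, 154, 154, 157]
175 [155, 154, 156, 156, 158, 155, 156, 154, 153, 153, 152, 151, 154, 152, 151, 193, 222, 235, 245, 248, 248, 248, 248, 248, 248, 248, 247, 246, 246, 245, 244, 244, 243, 242, 242, 241, 240, 237, 238, 237, 236, 234, 224, 204, 183, 159, 108, 86, 80, 79, 81, 90, 144, 153, 150, 148, 149, 149, 156, 158]
230 [155, 157, 158, 158, 154, 157, 157, 156, 159, 161, 160, 159, 156, 153, 150, 184, 220, 230, 235, 241, 241, 241, 240, 240, 240, 239, 239, 239, 238, 238, 238, 238, 237, 238, 237, 235, 236, 233, 233, 233, 228, 217, 205, 227, 236, 242, 242, 242, 242, 242, 242, 242, 242, 242, 242, 242, 241, 241, 241, 241]
250 [150, 146, 148, 147, 149, 152, 157, 161, 164, 16
[... 568 characters left out ...]
 132, 146, 128, 104, 122, 164, 200, 222, 233, 237, 216, 176, 163, 161, 163, 163, 161, 163, 162, 162, 163, 195, 235, 244, 244, 244, 245, 244] [234, 234, 234, 232, 232, 231, 231, 230, 220, 198, 171, 157, 154, 156, 156, 154, 157, 156, 154, 151]
322 [85, 83, 81, 78, 76, 77, 76, 73, 73, 73, 90, 119, 155, 197, 219, 227, 232, 220, 185, 162, 162, 163, 159, 163, 160, 160, 162, 161, 176, 228, 237, 239, 239, 239, 240] [231, 232, 232, 231, 231, 230, 231, 229, 219, 195, 154, 152, 156, 156, 153, 152, 153, 154, 156, 161]
[[ 0.40825709 -0.01955623]
 [ 0.3715852  -0.26242804]
 [ 0.60201111 -0.29690238]]
center [ 0.5051341 -0.1582293] 0.23299052045951255 0.2456248029285263 -8.50898863087411 -8.586389007901303
```

View pics/cutout.png

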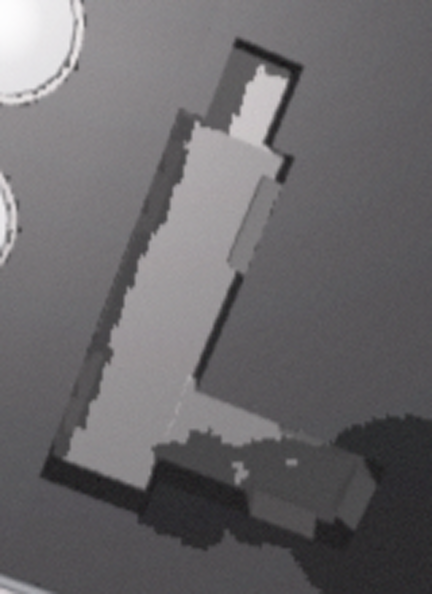

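Run:
```python
from h import *
move([.553,.155,.018],-105.9)
```

```text
shift units [-0.038 -0.173  3.682] toolx ang -105.23 turn units 0.083
```

```bash
python3 -m jog '[[[0.7,-0.03,-0.17,0.6,0.08],[0.7,0,0,0.8,0],[0.7,0,0,0.8,0],[0.7,0,0,0.7,0],[0.7,0,0,0.3,0],[0.7,0,0,0,0]]]' 60
python3 - <<'E'
from h import *
import pickle
move([.553,.155,.018],-105.9)
st=bot.observe();im=bot.read_camera("wrist")[:,:,::-1];cv2.imwrite("pics/w_low.png",im)
E
```

```text
t: 3.95
tool_pos: [0.5517, 0.1544, 0.0455]
orientation: [[-0.274, -0.962, -0.004], [-0.962, 0.274, -0.001], [0.002, 0.004, -1.0]]
contact_force: [0.3, -0.5, 0.3]
finger_gap: 0.06
shift units [-0.017 -0.02   0.458] toolx ang -105.9 turn units 0.0
```

View pics/w_low.png

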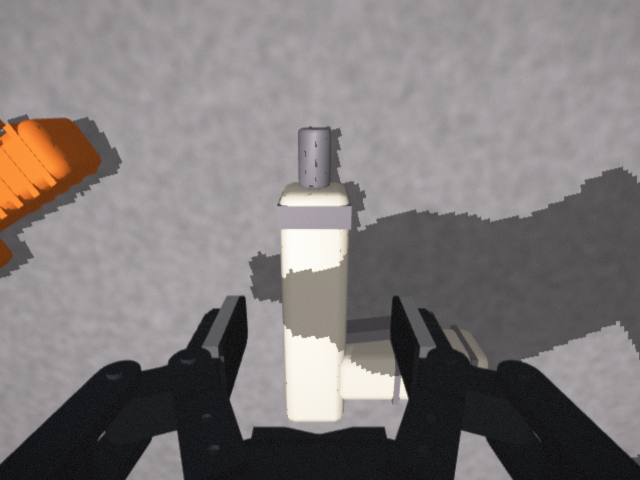

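Run:
```python
from h import *
st=bot.observe()
R=st["orientation"];p=st["tool_pos"]
P=ray("wrist",[(284,205),(284,400),(347,205),(347,320),(315,420),(315,188),(347,322),(347,345),(278,213),(352,213)],.03,st)
print(((P-p)@R)[:,:2].round(4))
```

```text
[[-0.014  -0.0424]
 [-0.017   0.057 ]
 [ 0.012  -0.0424]
 [ 0.0132  0.0117]
 [-0.0017  0.0695]
 [-0.0012 -0.0495]
 [ 0.0132  0.0128]
 [ 0.0135  0.0251]
 [-0.0166 -0.039 ]
 [ 0.0141 -0.039 ]]
```

```bash
python3 -m jog '[[[0.7,-0.02,-0.04,0.3,0],[0.7,0,0,0.15,0],[0,0,0,0,0],[0,0,0,0,0],[0,0,0,0,0],[0,0,0,0,0],[0,0,0,0,0]]]' 60
python3 -m jog '[[[0,0,0,-0.3,0],[0,0,0,-0.6,0],[0,0,0,-0.4,0],[0,0,0,0,0]]]' 60
python3 - <<'E'
from h import *
import pickle
st=bot.observe();im=bot.read_camera("wrist")[:,:,::-1];cv2.imwrite("pics/w_held.png",im);pickle.dump(st,open("held.pkl","wb"))
E
```

```text
t: 4.88
tool_pos: [0.556, 0.1553, 0.0206]
orientation: [[-0.275, -0.961, 0.001], [-0.961, 0.275, 0.0], [-0.0, -0.001, -1.0]]
contact_force: [1.5, 0.5, -0.6]
finger_gap: 0.0291
t: 5.38
tool_pos: [0.5572, 0.1556, 0.1001]
orientation: [[-0.275, -0.961, 0.004], [-0.961, 0.275, 0.001], [-0.002, -0.004, -1.0]]
contact_force: [0.7, -0.2, -0.8]
finger_gap: 0.0288
```

View pics/w_held.png

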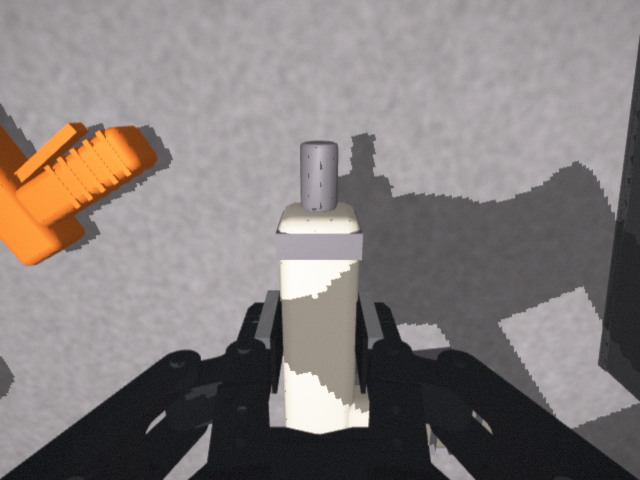

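Run:
```python
from h import *
import pickle
st=pickle.load(open("held.pkl","rb"))
R=st["orientation"];p=st["tool_pos"]
P=ray("wrist",[(319,206),(319,212),(276,234),(363,234),(281,262),(358,262)],p[2]+.0094,st)
print(((P-p)@R)[:,:2].round(4))
P=ray("wrist",[(319,142)],p[2]+.0014,st)
print(((P-p)@R)[:,:2].round(4))
```

```text
[[ 0.0004 -0.0486]
 [ 0.0004 -0.0465]
 [-0.0147 -0.0385]
 [ 0.0158 -0.0385]
 [-0.0133 -0.0279]
 [ 0.0144 -0.0279]]
[[ 0.0004 -0.0692]]
```

Run:
```python
from h import *
import pickle
st=pickle.load(open("case.pkl","rb"))
px=np.array([(41,478),(139,513),(237,38),(302,67),(181,108),(294,156)],float)/2.7+[250,65]
Q=np.array([(-64,19),(-64,-19),(89,11),(89,-11),(64,19),(64,-19)])/1000
def fit(W,Q):
    a=Q.mean(0);b=W.mean(0);U,S,V=np.linalg.svd((Q-a).T@(W-b));R=(U@V).T
    t=b-R@a;print("t",t.round(4),"yaw",np.degrees(np.arctan2(R[1,0],R[0,0])).round(2),"scale",(S.sum()/((Q-a)**2).sum()).round(4));print(((W-Q@R.T-t)*1000).round(1).tolist());return t,R
W=ray("wrist",px,.048,st)[:,:2];fit(W,Q)
# top camera: crop scale 3.2 offset (330,200), left part 336 px wide
px=np.array([(509,326),(555,333),(546,119),(574,123),(531,153),(578,160)],float)
px=(px-[336,0])/3.2+[330,200]
W=ray("top",px,.048)[:,:2];fit(W,Q)
for C in ([(.4073,-.0163),(.3714,-.2640),(.6067,-.2987),(.6468,-.0517)],):
    c=np.mean(C,0);a=np.radians(-8.5);print(c+np.array([[np.cos(a),-np.sin(a)],[np.sin(a),np.cos(a)]])@[-.012,.012])
```

```text
t [ 0.4945 -0.1445] yaw -9.1 scale 0.9937
[[-0.2, -1.2], [0.9, 1.2], [-0.5, -0.3], [-0.4, 0.5], [-0.0, -0.4], [0.3, 0.2]]
t [ 0.4958 -0.1458] yaw -8.64 scale 1.0002
[[-0.6, -2.1], [-0.2, 2.1], [0.9, -1.0], [1.1, 0.2], [-0.7, -1.2], [-0.4, 2.0]]
[ 0.49795552 -0.1440331 ]
```

Run:
```python
from h import *
move([.5103,-.1473,.12],-98.7)
```

```text
shift units [ 5.058 -0.654 -0.357] toolx ang -105.95 turn units -0.906
```

```bash
python3 -m jog '[[[0,0.3,-0.05,-0.3,0],[0,0.6,-0.1,-0.06,0],[0,0.7,-0.1,0,0],[0,0.8,-0.1,0,0],[0,0.8,-0.1,0,0],[0,0.8,-0.1,0,0],[0,0.6,-0.1,0,0],[0,0.4,0,0,-0.5],[0,0.06,0,0,-0.41],[0,0,0,0,0],[0,0,0,0,0]]]'
python3 - <<'E'
from h import *
import pickle
st=bot.observe();im=bot.read_camera("wrist")[:,:,::-1];cv2.imwrite("pics/w_over.png",im);pickle.dump(st,open("over.pkl","wb"))
move([.5103,-.1473,.12],-98.7);print(st["tool_pos"],st["joint_vel"].round(3))
E
```

```text
t: 6.8
tool_pos: [0.5094, -0.1475, 0.1197]
orientation: [[-0.152, -0.988, -0.001], [-0.988, 0.152, 0.0], [-0.0, 0.001, -1.0]]
contact_force: [-0.7, -0.0, -0.9]
finger_gap: 0.0284
shift units [-0.001 -0.011 -0.004] toolx ang -98.7 turn units -0.0
[ 0.50944546 -0.14747128  0.11968268] [ 0.011 -0.    -0.003  0.    -0.002 -0.002]
```

View pics/w_over.png

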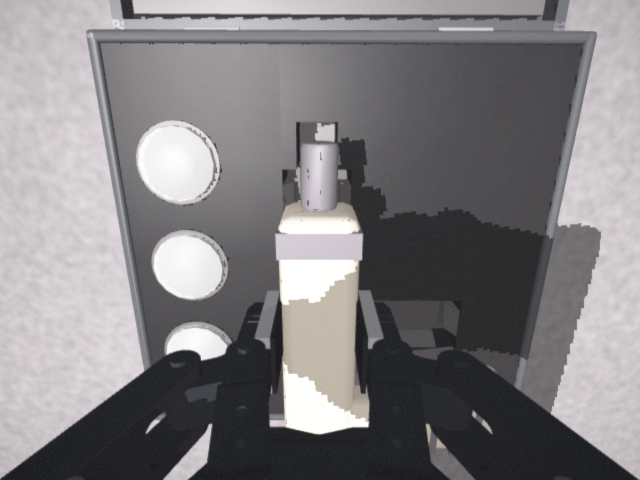

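Run:
```python
from h import *
import pickle
im=cv2.imread("pics/w_over.png");cv2.imwrite("pics/over_c.png",cv2.resize(im[100:340,260:480],None,fx=2.5,fy=2.5,interpolation=cv2.INTER_CUBIC))
st=pickle.load(open("over.pkl","rb"));R=st["orientation"];p=st["tool_pos"]
f=lambda px,z:((ray("wrist",px,z,st)-p)@R)[:,:2].round(4).tolist()
print("noz end",f([(296.5,122),(338.5,122)],.048))
print("barrel front",f([(283,170),(351.5,170)],.048))
print("rim far",f([(88,32),(596,34)],.05))
print("grip end front",f([(461,301)],.048))
```

```text
noz end [[-0.0114, -0.0734], [0.0106, -0.0734]]
barrel front [[-0.0192, -0.0483], [0.0181, -0.0483]]
rim far [[-0.1114, -0.1154], [0.1348, -0.1143]]
grip end front [[0.0874, 0.0319]]
```

View pics/over_c.png

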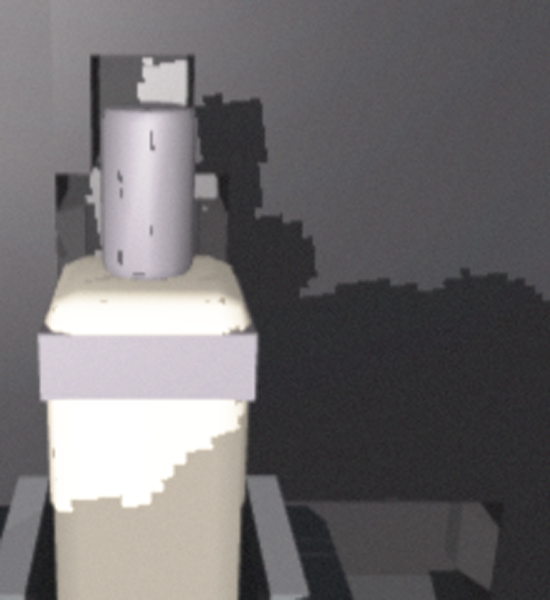

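```bash
python3 -m jog '[[[0,-0.013,-0.01,0.3,0],[0,0,0,0.3,0],[0,0,0,0.2,0],[0,0,0,0.08,0],[0,0,0,0.05,0],[0,0,0,0,0]]]'
python3 - <<'E'
from h import *
import pickle
st=bot.observe();im=bot.read_camera("wrist")[:,:,::-1];cv2.imwrite("pics/w_in1.png",im);print(st["tool_pos"],st["contact_force"])
E
```

```text
t: 7.6
tool_pos: [0.511, -0.1468, 0.0643]
orientation: [[-0.151, -0.989, 0.0], [-0.989, 0.151, -0.0], [0.0, -0.0, -1.0]]
contact_force: [0.5, 0.9, -1.8]
finger_gap: 0.0287
[ 0.51095812 -0.14680426  0.06428611] [ 0.46534635  0.94638979 -1.79936508]
```

View pics/w_in1.png

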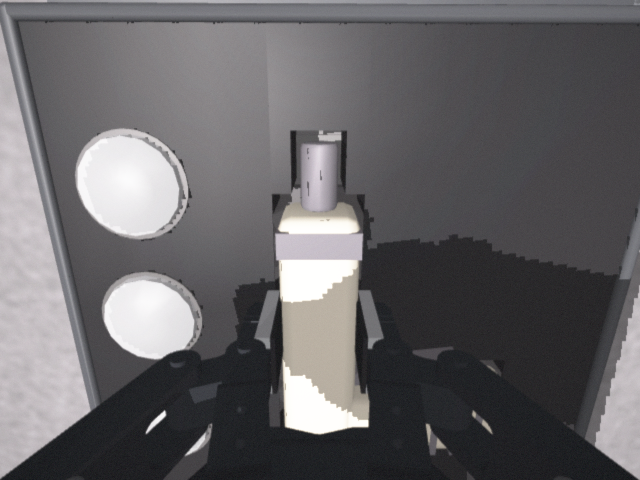

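```bash
python3 -m jog '[[[0,0,0,0.05,0],[0,0,0,0.03,0],[0,0,0,0,0]]]'; python3 -m jog '[[[0,0,0,0.03,0],[0,0,0,0.02,0],[0,0,0,0,0]]]'
```

```text
t: 8.02
tool_pos: [0.5107, -0.1466, 0.0596]
orientation: [[-0.151, -0.989, 0.0], [-0.989, 0.151, 0.0], [-0.0, -0.0, -1.0]]
contact_force: [-0.1, 2.4, 2.9]
finger_gap: 0.0284
t: 8.4
tool_pos: [0.511, -0.1467, 0.058]
orientation: [[-0.151, -0.988, 0.001], [-0.989, 0.151, -0.0], [0.0, -0.001, -1.0]]
contact_force: [-3.5, 3.5, 15.2]
finger_gap: 0.0288
```

```bash
python3 -m jog '[[[0.5,0,0,0,0],[0.5,0,0,0,0],[0.5,0,0,0,0],[0.5,0,0,-0.3,0],[0.5,0,0,-0.5,0],[0.2,0,0,-0.2,0],[0,0,0,0,0],[0,0,0,0,0]]]'
python3 - <<'E'
from h import *
import pickle
st=bot.observe();im=bot.read_camera("wrist")[:,:,::-1];cv2.imwrite("pics/w_in2.png",im);pickle.dump(st,open("in2.pkl","wb"))
E
```

```text
t: 9.4
tool_pos: [0.51, -0.1465, 0.1154]
orientation: [[-0.151, -0.989, -0.002], [-0.989, 0.151, 0.001], [-0.0, 0.002, -1.0]]
contact_force: [-0.6, -0.1, -0.7]
finger_gap: 0.0001
```

View pics/w_in2.png

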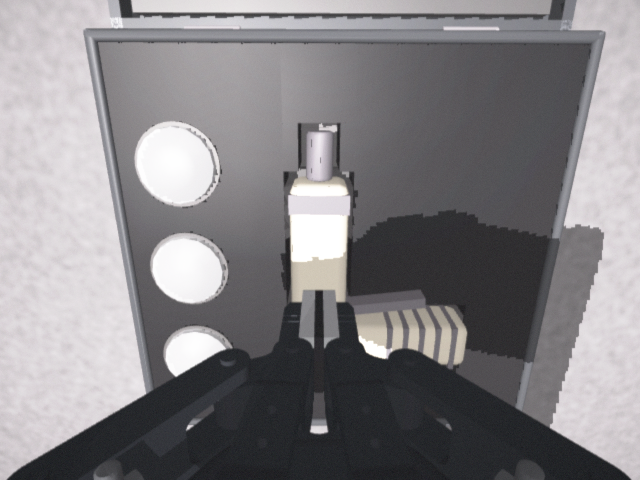

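```bash
python3 -m jog '[[[0,0,-0.24,0,0],[0,0,-0.24,0.2,0],[0,0,0,0.3,0],[0,0,0,0.12,0],[0,0,0,0.03,0],[0,0,0,0,0]]]'; python3 -m jog '[[[0,0,0,0.03,0],[0,0,0,0.02,0],[0,0,0,0,0]]]'
```

```text
t: 10.2
tool_pos: [0.5394, -0.1511, 0.0773]
orientation: [[-0.151, -0.989, 0.0], [-0.989, 0.151, -0.0], [-0.0, -0.0, -1.0]]
contact_force: [0.7, -0.1, 0.8]
finger_gap: -0.0001
t: 10.58
tool_pos: [0.5399, -0.1514, 0.0756]
orientation: [[-0.151, -0.989, 0.002], [-0.989, 0.151, -0.001], [0.001, -0.002, -1.0]]
contact_force: [0.1, 0.0, 5.3]
finger_gap: -0.0003
```

```bash
python3 -m jog '[[[0,0,0,0.02,0],[0,0,0,0.02,0],[0,0,0,0,0]]]'; python3 -m jog '[[[0,0,0,0.02,0],[0,0,0,0.02,0],[0,0,0,0,0]]]'
```

```text
t: 10.95
tool_pos: [0.5405, -0.1515, 0.0731]
orientation: [[-0.151, -0.989, 0.003], [-0.989, 0.151, -0.001], [0.001, -0.004, -1.0]]
contact_force: [1.0, 0.1, 4.6]
finger_gap: 0.0003
t: 11.32
tool_pos: [0.541, -0.1515, 0.0702]
orientation: [[-0.151, -0.989, 0.004], [-0.989, 0.151, -0.001], [0.0, -0.004, -1.0]]
contact_force: [2.0, 0.7, 5.8]
finger_gap: 0.0002
```

```bash
python3 -m jog '[[[0,0,0,-0.3,0],[0,0,0.6,0,0],[0,0,0.6,0,0],[0,0,0.3,0,0],[0,0,0,0.15,0],[0,0,0,0,0]]]'; python3 -m jog '[[[0,0,0,0.04,0],[0,0,0,0.04,0],[0,0,0,0,0]]]'
```

```text
t: 12.08
tool_pos: [0.4512, -0.1378, 0.0779]
orientation: [[-0.151, -0.989, 0.0], [-0.989, 0.151, -0.0], [-0.0, -0.0, -1.0]]
contact_force: [0.2, 0.5, 0.9]
finger_gap: -0.0002
t: 12.45
tool_pos: [0.4508, -0.1375, 0.0736]
orientation: [[-0.151, -0.989, 0.001], [-0.989, 0.151, 0.0], [-0.0, -0.001, -1.0]]
contact_force: [-0.4, 0.8, 1.0]
finger_gap: -0.0
```

```bash
python3 -m jog '[[[0,0,0,0.03,0],[0,0,0,0.03,0],[0,0,0,0,0]]]'; python3 -m jog '[[[0,0,0,0.02,0],[0,0,0,0.01,0],[0,0,0,0,0]]]'
```

```text
t: 12.82
tool_pos: [0.45, -0.1372, 0.07]
orientation: [[-0.151, -0.989, -0.0], [-0.989, 0.151, 0.0], [-0.0, 0.0, -1.0]]
contact_force: [-0.2, 2.6, 2.8]
finger_gap: 0.0003
t: 13.2
tool_pos: [0.4498, -0.1372, 0.0682]
orientation: [[-0.151, -0.989, -0.001], [-0.989, 0.151, 0.001], [-0.0, 0.001, -1.0]]
contact_force: [-1.3, 4.9, 4.7]
finger_gap: -0.0002
```

```bash
python3 -m jog '[[[0,0,0,-0.35,0],[0,0.6,-0.1,0,0],[0,0.57,-0.1,0,0],[0,0,0,0.1,0],[0,0,0,0.05,0],[0,0,0,0,0]]]'; python3 -m jog '[[[0,0,0,0.04,0],[0,0,0,0.04,0],[0,0,0,0,0]]]'
```

```text
t: 13.95
tool_pos: [0.4508, -0.2079, 0.0797]
orientation: [[-0.15, -0.989, -0.002], [-0.989, 0.15, 0.001], [-0.0, 0.002, -1.0]]
contact_force: [0.5, 0.7, 0.5]
finger_gap: -0.0
t: 14.32
tool_pos: [0.4519, -0.2087, 0.0763]
orientation: [[-0.15, -0.989, 0.001], [-0.989, 0.15, -0.001], [0.001, -0.001, -1.0]]
contact_force: [-0.7, -0.9, 6.4]
finger_gap: -0.0
```

Contact at 0.076: the grip is up. Pressing on.

```bash
python3 -m jog '[[[0,0,0,0.03,0],[0,0,0,0.03,0],[0,0,0,0,0]]]'; python3 -m jog '[[[0,0,0,0.03,0],[0,0,0,0.03,0],[0,0,0,0,0]]]'
```

```text
t: 14.7
tool_pos: [0.4516, -0.2087, 0.0725]
orientation: [[-0.15, -0.989, 0.0], [-0.989, 0.15, -0.001], [0.001, -0.001, -1.0]]
contact_force: [-1.7, -0.9, 4.3]
finger_gap: 0.0003
t: 15.08
tool_pos: [0.4515, -0.2092, 0.0687]
orientation: [[-0.15, -0.989, 0.0], [-0.989, 0.15, -0.001], [0.001, -0.0, -1.0]]
contact_force: [-2.0, -2.7, 4.6]
finger_gap: -0.0001
```

```bash
python3 -m jog '[[[0,0,0,0.02,0],[0,0,0,0.02,0],[0,0,0,0,0]]]'; python3 -m jog '[[[0,0,0,-0.35,0],[0,-0.6,-0.6,0,0],[0,-0.57,-0.7,0,0],[0,0,0,0.15,0],[0,0,0,0.05,0],[0,0,0,0,0]]]'; python3 -m jog '[[[0,0,0,0.04,0],[0,0,0,0.03,0],[0,0,0,0,0]]]'
```

```text
t: 15.45
tool_pos: [0.4515, -0.2095, 0.0664]
orientation: [[-0.15, -0.989, 0.0], [-0.989, 0.15, -0.002], [0.002, -0.0, -1.0]]
contact_force: [-2.7, -4.5, 5.5]
finger_gap: 0.0001
t: 16.2
tool_pos: [0.5374, -0.151, 0.0741]
orientation: [[-0.151, -0.988, -0.003], [-0.988, 0.151, 0.001], [-0.0, 0.003, -1.0]]
contact_force: [-0.5, 0.0, 0.6]
finger_gap: 0.0001
t: 16.58
tool_pos: [0.5389, -0.1514, 0.0707]
orientation: [[-0.151, -0.988, -0.0], [-0.988, 0.151, 0.0], [-0.0, 0.0, -1.0]]
contact_force: [-0.1, -1.0, 0.3]
finger_gap: 0.0001
```

```bash
python3 -m jog '[[[0,0,0,0.04,0],[0,0,0,0.03,0],[0,0,0,0,0]]]'; python3 -m jog '[[[0,0,0,0.02,0],[0,0,0,0.02,0],[0,0,0,0,0]]]'
```

```text
t: 16.95
tool_pos: [0.5396, -0.1514, 0.0667]
orientation: [[-0.151, -0.989, 0.001], [-0.989, 0.151, -0.001], [0.0, -0.001, -1.0]]
contact_force: [0.2, -1.1, 2.5]
finger_gap: -0.0
t: 17.32
tool_pos: [0.5401, -0.1515, 0.0647]
orientation: [[-0.151, -0.989, 0.002], [-0.989, 0.151, -0.001], [0.001, -0.002, -1.0]]
contact_force: [0.9, -0.9, 4.3]
finger_gap: -0.0
```

```bash
python3 -m jog '[[[0,0,0,0.02,0],[0,0,0,0.02,0],[0,0,0,0,0]]]'; python3 -m jog '[[[0,0,0,-0.3,0],[0,0,0.7,0,0],[0,0,0.8,0,0],[0,0,0,0.15,0],[0,0,0,0.08,0],[0,0,0,0,0]]]';  python3 -m jog '[[[0,0,0,0.03,0],[0,0,0,0.03,0],[0,0,0,0,0]]]'
```

```text
t: 17.7
tool_pos: [0.5403, -0.1515, 0.0642]
orientation: [[-0.151, -0.989, 0.003], [-0.989, 0.151, -0.001], [0.001, -0.003, -1.0]]
contact_force: [-2.6, 0.1, 19.3]
finger_gap: 0.0
t: 18.45
tool_pos: [0.4512, -0.1377, 0.0655]
orientation: [[-0.151, -0.989, 0.0], [-0.989, 0.151, 0.0], [-0.0, -0.0, -1.0]]
contact_force: [-0.2, 0.1, 0.0]
finger_gap: -0.0002
t: 18.82
tool_pos: [0.4515, -0.1381, 0.0642]
orientation: [[-0.15, -0.989, 0.002], [-0.989, 0.15, -0.001], [0.001, -0.002, -1.0]]
contact_force: [-4.5, 0.9, 20.8]
finger_gap: 0.0001
```

Nozzle end and heel both stop hard at 0.0642, so that is the pad. Now the butt.

```bash
python3 -m jog '[[[0,0,0,-0.35,0],[0,0.6,-0.1,0,0],[0,0.57,-0.1,0,0],[0,0,0,0.2,0],[0,0,0,0.1,0],[0,0,0,0,0]]]'; python3 -m jog '[[[0,0,0,0.03,0],[0,0,0,0.02,0],[0,0,0,0,0]]]'
```

```text
t: 19.58
tool_pos: [0.4511, -0.2077, 0.0645]
orientation: [[-0.15, -0.989, -0.002], [-0.989, 0.15, 0.001], [-0.001, 0.002, -1.0]]
contact_force: [0.3, 0.1, 0.1]
finger_gap: 0.0001
t: 19.95
tool_pos: [0.4513, -0.2078, 0.0638]
orientation: [[-0.15, -0.989, 0.0], [-0.989, 0.15, 0.0], [-0.0, -0.0, -1.0]]
contact_force: [-3.6, 0.7, 15.4]
finger_gap: -0.0005
```

```bash
python3 -m jog '[[[0,0,0,-0.3,0],[0,-0.5,-0.2,0,0],[0,-0.58,-0.27,0,0],[0,0,0,0.2,0],[0,0,0,0.07,0],[0,0,0,0,0]]]'; python3 -m jog '[[[0,0,0,0.02,0],[0,0,0,0.01,0],[0,0,0,0,0]]]'
```

```text
t: 20.7
tool_pos: [0.4883, -0.148, 0.0643]
orientation: [[-0.152, -0.988, -0.001], [-0.988, 0.152, 0.002], [-0.002, 0.001, -1.0]]
contact_force: [-0.5, 4.8, 6.9]
finger_gap: 0.0001
t: 21.08
tool_pos: [0.4883, -0.1481, 0.0642]
orientation: [[-0.153, -0.988, 0.0], [-0.988, 0.153, 0.002], [-0.002, 0.0, -1.0]]
contact_force: [-2.6, 6.3, 21.9]
finger_gap: 0.0001
```

```bash
python3 -m jog '[[[0,0,0,0.008,0],[0,0,0,0,0],[0,0,0,0,0],[0,0,0,0,0],[0,0,0,0,0],[0,0,0,0,0]]]'; python3 -m jog '[[[0,0,0,-0.2,0],[0,0,0,-0.8,0],[0,0,0.5,-0.6,0],[0,0,0.5,0,0],[0,0,0,0,0],[0,0,0,0,0]]]'
python3 - <<'E'
from h import *
import pickle
st=bot.observe();im=bot.read_camera("wrist")[:,:,::-1];cv2.imwrite("pics/w_fin.png",im);pickle.dump(st,open("fin.pkl","wb"))
E
```

```text
t: 21.82
tool_pos: [0.4884, -0.148, 0.0642]
orientation: [[-0.153, -0.988, 0.001], [-0.988, 0.153, 0.002], [-0.002, -0.0, -1.0]]
contact_force: [-4.5, 7.3, 25.9]
finger_gap: 0.0004
t: 22.58
tool_pos: [0.4301, -0.1404, 0.1577]
orientation: [[-0.152, -0.988, 0.0], [-0.988, 0.152, -0.0], [0.0, -0.001, -1.0]]
contact_force: [-0.3, -0.3, 0.8]
finger_gap: -0.0
```

View pics/w_fin.png

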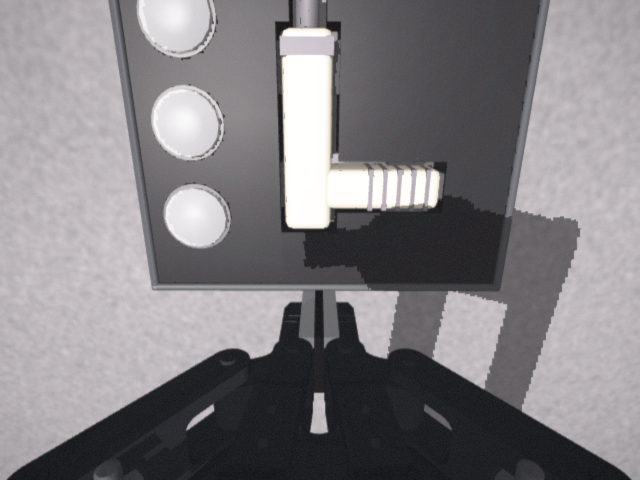

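```bash
python3 -m jog '[[[0,-0.08,-0.6,0,0],[0,0,-0.6,0,0],[0,0,-0.63,0.3,0],[0,0,0,0.6,0],[0,0,0,0.4,0],[0,0,0,0.2,0],[0,0,0,0,0]]]'; python3 -m jog '[[[0,0,0,0.02,0],[0,0,0,0.02,0],[0,0,0,0,0]]]'
```

```text
t: 23.5
tool_pos: [0.539, -0.1516, 0.0667]
orientation: [[-0.151, -0.989, -0.002], [-0.989, 0.151, 0.001], [-0.0, 0.002, -1.0]]
contact_force: [-0.3, 0.8, -0.3]
finger_gap: 0.0
t: 23.88
tool_pos: [0.5395, -0.1519, 0.0661]
orientation: [[-0.151, -0.989, 0.001], [-0.989, 0.151, -0.0], [0.0, -0.001, -1.0]]
contact_force: [-0.5, -0.0, 0.9]
finger_gap: 0.0
```

```bash
python3 -m jog '[[[0,0,0,0.02,0],[0,0,0,0,0],[0,0,0,0,0]]]'; python3 -m jog '[[[0,0,0,0.02,0],[0,0,0,0,0],[0,0,0,0,0]]]'
```

```text
t: 24.25
tool_pos: [0.5392, -0.1517, 0.0644]
orientation: [[-0.151, -0.989, 0.0], [-0.989, 0.151, -0.0], [0.0, -0.0, -1.0]]
contact_force: [-0.1, -0.2, 1.9]
finger_gap: -0.0001
t: 24.62
tool_pos: [0.5393, -0.1517, 0.0642]
orientation: [[-0.151, -0.989, 0.001], [-0.989, 0.151, -0.0], [0.0, -0.001, -1.0]]
contact_force: [-2.4, -0.1, 9.4]
finger_gap: 0.0001
```

Nozzle end stays down at 0.0642. One more square press on the middle, to be sure.

```bash
python3 -m jog '[[[0,0,0,-0.2,0],[0,0,0.4,0,0],[0,0.08,0.38,0,0],[0,0,0,0,0],[0,0,0,0.15,0],[0,0,0,0.05,0],[0,0,0,0,0]]]'; python3 -m jog '[[[0,0,0,0.015,0],[0,0,0,0,0],[0,0,0,0,0],[0,0,0,0,0]]]'
```

```text
t: 25.5
tool_pos: [0.4936, -0.1497, 0.0642]
orientation: [[-0.15, -0.989, 0.002], [-0.989, 0.15, -0.001], [0.0, -0.002, -1.0]]
contact_force: [-2.7, 1.2, 14.9]
finger_gap: -0.0
t: 26.0
tool_pos: [0.4936, -0.1497, 0.0641]
orientation: [[-0.15, -0.989, 0.002], [-0.989, 0.15, -0.001], [0.001, -0.002, -1.0]]
contact_force: [-4.6, 1.5, 21.7]
finger_gap: -0.0002
```

```bash
python3 -m jog '[[[0,0,0,0.008,0],[0,0,0,0,0],[0,0,0,0,0],[0,0,0,0,0],[0,0,0,0,0],[0,0,0,0,0]]]'; python3 -m jog '[[[0,0,0,-0.2,0],[0,0,0,-0.8,0],[0,0,0,-0.8,0],[0,0,0.5,-0.3,0],[0,0,0.5,0,0],[0,0,0,0,0],[0,0,0,0,0]]]'
python3 - <<'E'
from h import *
st=bot.observe();im=bot.read_camera("wrist")[:,:,::-1];cv2.imwrite("pics/w_fin2.png",im)
im=bot.read_camera("top")[:,:,::-1];cv2.imwrite("pics/top2.png",im)
f=lambda px,z:ray("wrist",px,z,st)[:,:2].round(4).tolist()
E
```

```text
t: 26.75
tool_pos: [0.4937, -0.1498, 0.0641]
orientation: [[-0.15, -0.989, 0.003], [-0.989, 0.15, -0.001], [0.001, -0.003, -1.0]]
contact_force: [-6.0, 0.9, 25.0]
finger_gap: 0.0004
t: 27.62
tool_pos: [0.434, -0.1407, 0.1877]
orientation: [[-0.151, -0.989, 0.001], [-0.989, 0.151, -0.0], [0.0, -0.001, -1.0]]
contact_force: [0.1, -0.2, 1.3]
finger_gap: -0.0001
```

View pics/w_fin2.png

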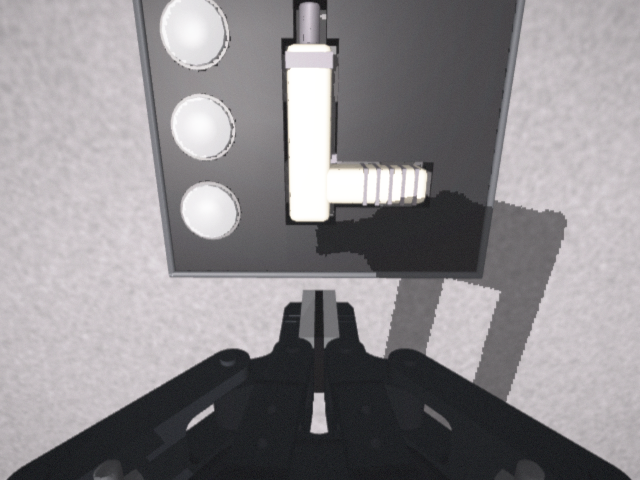

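View pics/top2.png

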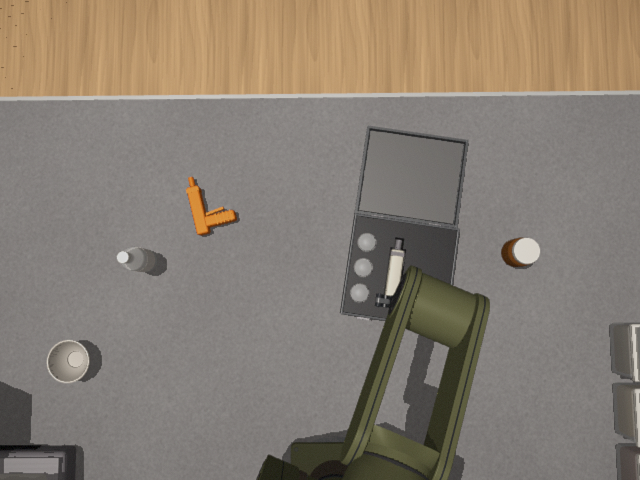

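The wrist view shows the pump centred in its cutout, with the barrel from (288,45) to (331,222) and the grip to (430,185). The top view shows the bottle (135,260) and the jar (521,252) unmoved.

Run:
```python
from workcell import bot
print(bot.job_done())
```

```text
the job is handed in; nothing more can be done
None
```

The ivory pump is in its cutout, pressed down onto the pad, and the job is handed in at about 28 s of the allowed 72 s; no verdict is reported.

- **Pressing:** I gripped it by the barrel, laid it in, and pressed nozzle end, heel and grip by turns. All three ended within about 0.4 mm in height: the TCP stopped at 0.0642, 0.0642 and 0.0638 m. That puts the pump's top about 8 mm above the foam.
- **Bearing down:** I pressed the middle twice at about 22–26 N for roughly 0.7 s or more each time. The highest force read at the end of any move was 26 N.
- **Last checks:** After the first middle press I felt the nozzle end again and it had not risen. The final wrist picture shows the pump centred with even gaps, and the robot is clear of everything. The bottle, the jar and the orange look-alike stand where they were in the first top picture.

**What disagreed:** my early estimates of the case position differed by 2–3 mm between cameras, and where along the barrel I had gripped it differed by about 4 mm. I settled both with a wrist picture over the cutout before lowering. During the first middle press there was about 7 N of sideways force, so I repeated it more squarely; the second had about 6 N.

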